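Set the batch counter to 472 on the piston bench

ROBOT

A 6-joint arm with a two-finger parallel gripper is mounted at the origin on the work surface. World frame = base frame: x ahead of the robot, y to its left, z up, the work surface at z = 0. Lengths are in mm, angles in rad, forces in N, time in s.
With the tool pointing down it reaches from about 350 to 875 mm from the base axis. Payload 4.2 kg.
Tool frame: the origin (TCP) lies between the finger pads; the fingertips stand 11 mm ahead of it and the grasp point (between the pads) lies 8 mm behind it; z points along the fingers, y is the direction in which the jaws open and shut (so a half turn about z gives the same grasp; the last joint's range is limited). The gripper opens to 85 mm and grips with 20 to 120 N. Pads are 22 mm wide; open, the fingers measure 114 mm over their backs; the gripper's body (76 mm by 85 mm) begins 54 mm behind the grasp point. The pads swing forward as they close: fully open they stand 13 mm farther back than shut.
Start: joints at [-0.875, 0.385, 0.008, 0, -1.194, -0.259], TCP at [264.413, -566.29, 242.312] pointing down, gripper open.
Joint ranges: [-3.14, 3.14], [-1.21, 2.06], [-1.07, 1.41], [-3.16, 2.05], [-2.99, -0.16], [-3.1, 3.1]. Speed limits (rad/s): [2.79, 2.79, 3.14, 3.14, 3.14, 3.14].

INTERFACE

Orientations are given as a unit quaternion [x, y, z, w].
In Python, from bench import * gives the robot as it stands.
- The arm moves only by the tool servo_tool, never from a script. Its argument "rows" is a list of rows, each a list of 7 numbers: the opening, from 0 (shut) to 1 (fully open), then the shift along the tool's x, y, z in cm, then the turn, a rotation vector about the tool's x, y, z in degrees. A call has 1 to 12 rows; each row shifts and turns the commanded pose from where the row before left it, along the tool's axes as they then stand; what a row does not reach is not made up. A row lasts 1/10 s, in which the tool goes at most 50 mm and 8.59 degrees, less where a joint would pass 70% of its speed; a pose out of reach is approached as far as the arm can. A call is refused whole if a number of a shift passes 5 or a number of a turn 8.59, either way. A call with a gripper value outside its range is refused whole. The fingers move at their own pace and stop on an object; the grip force is fixed at half the most. Time passes only in rows, so rows that do not move let the fingers close. It gives the time, the measured TCP pose, the force and the opening at its end, in the units of the state.
- read_state(): the state, without advancing time (a new reading comes with each control period).
- get_image(name): name is "scene" or "side" or "wrist"; returns a dict with "image" (384x512x3 uint8, red, green, blue), "mtx" (3x3 intrinsics, pixels), "extrinsics" (4x4, takes a point from camera to world coordinates). Camera axes: x right, y up, looking along -z (the intrinsics and any distortion apply to the point x, -y, -z); pixel columns grow to the right and rows downward; lengths in mm; the calibration is good to about 2 mm. A picture is of the moment at which its call begins. There is no depth.
- job_done(): hands the job in, once; it reports no verdict.
The state is a dict: "clock": time; "joints": joint angles; "joint_vel": joint speeds; "joint_efforts": joint torques, N m; "position": TCP position; "ee_rot": TCP orientation; "contact_force": force on the tool from outside, world axes, zero at the start; "wrist_torque": the same for the moment, N m; "gripper_width": finger opening in mm.
Only numpy, scipy, OpenCV 4.12 (cv2) and the standard library are available. Lean on these libraries where they do the work, as an engineer would, in place of code of your own. Each camera call takes 0.05 s, during which the arm holds its last target. There are 200 camera calls.

TASK

Set the batch counter on the piston bench to 472 pistons: on the bank of three thumbwheels push each wheel round by its ribs with a fingertip until, read from left to right from the front of the box (the robot's side), the digits on top are 4, 7 and 2, each clicked home. Then press the round load key at the right of the wheels all the way down to take over the count, and let it come up. Work with a light fingertip pressure, as the switches break under a hard push, and leave everything else on the bench where it is.

Things in the scene. Friction and masses are not known exactly. Their poses are not given: they have to be found in the camera images.
- counter: Batch counter: grey box 220 (x) x 320 (y) x 100 mm high, fixed to the bench. Origin under its centre; front faces its -x (the robot), +y is left seen from the front. On its top: three thumbwheels in a row along y through its centre, 36 mm apart, in grey frames 1 to 8 mm high; the load key; a lamp 9 mm high 55 mm behind the key; a key lock 5 mm high 65 mm in front of it. Pushing it, its wheels or key over 16 N breaks it.
- hundreds_wheel (a joint): Hundreds digit wheel, the left one seen from the front: black plastic, 18 mm wide, axle along the box's y; rim 60 mm across with ten finger ribs standing 2 mm proud, 2.4 mm thick, half-way between the digits. Value = digit x 0.6283 rad, stops at 0 and 9; pushing the crown towards the box's +x (away from the front) raises it. Clicks into the nearest digit. Digit on top: 1 to 9 white pips, 0 a bar.
- hundreds_crown (a point): Nominal top of the hundreds wheel's rim (between two ribs): a point fixed to the box, 14 mm above its top, 30 mm above the axle, mid-width. The real wheel stands up to 3.5 mm higher or lower, as each module seats differently. Seen straight from above, white marks on the frame point at the digit on top (at a slant they seem off). It is turned by a fingertip resting on the rim and pushing a rib; 1.5 N there start it, half a step and it snaps on.
- tens_wheel (a joint): Tens digit wheel, the middle one seen from the front: black plastic, 18 mm wide, axle along the box's y; rim 60 mm across with ten finger ribs standing 2 mm proud, 2.4 mm thick, half-way between the digits. Value = digit x 0.6283 rad, stops at 0 and 9; pushing the crown towards the box's +x (away from the front) raises it. Clicks into the nearest digit. Digit on top: 1 to 9 white pips, 0 a bar.
- tens_crown (a point): Nominal top of the tens wheel's rim (between two ribs): a point fixed to the box, 14 mm above its top, 30 mm above the axle, mid-width. The real wheel stands up to 3.5 mm higher or lower, as each module seats differently. Seen straight from above, white marks on the frame point at the digit on top (at a slant they seem off). It is turned by a fingertip resting on the rim and pushing a rib; 1.5 N there start it, half a step and it snaps on.
- units_wheel (a joint): Units digit wheel, the right one seen from the front: black plastic, 18 mm wide, axle along the box's y; rim 60 mm across with ten finger ribs standing 2 mm proud, 2.4 mm thick, half-way between the digits. Value = digit x 0.6283 rad, stops at 0 and 9; pushing the crown towards the box's +x (away from the front) raises it. Clicks into the nearest digit. Digit on top: 1 to 9 white pips, 0 a bar.
- units_crown (a point): Nominal top of the units wheel's rim (between two ribs): a point fixed to the box, 14 mm above its top, 30 mm above the axle, mid-width. The real wheel stands up to 3.5 mm higher or lower, as each module seats differently. Seen straight from above, white marks on the frame point at the digit on top (at a slant they seem off). It is turned by a fingertip resting on the rim and pushing a rib; 1.5 N there start it, half a step and it snaps on.
- load_key (a joint): Travel of the load key, m: 0 up, 0.006 fully down. It is spring-loaded (about 1.5 N to start, 5 N fully down) and comes up by itself.
- load_key_top (a point): Centre of the top face of the load key, a round grey key 28 mm across in a steel collar 44 mm across and 12 mm high, at the right of the wheels and in line with them, 115 mm from the middle wheel. Key top 22 mm above the box's top when up; it moves straight down 6 mm.
- piston0: Bystander: an aluminium piston 80 mm across standing crown down with a steel connecting rod leaning out of it, about 175 mm high over all. Origin at the centre of its underside.
- piston1: Bystander: another piston with rod, as piston0.
- gudgeon_pin: Bystander: a loose steel tube, 22 mm across, 60 mm high, standing upright on the counter's top at its back left. Origin at the centre of its underside.
- piston_ring: Bystander: a loose dark steel ring, 76 mm across, 5 mm high, lying on the counter's top at its front left. Origin at the centre of its underside.
- circlip_pliers: Bystander: red-handled pliers, 165 mm long along their x, 14 mm high, lying on the bench. Origin at the middle, underside.
- screwdriver: Bystander: a black-handled screwdriver, 200 mm long along its x, 26 mm thick, lying on the bench. Origin at the middle, underside.

How it is judged:
By the outcome, as a careful person would: the job done as asked, in the order asked, and still so for the second after the job is handed in, with the robot touching nothing.
It also fails if it takes over 72 s, if anything falls off the work surface, if the arm or the gripper's body presses on something with over 40 N, if the wrist force passes 120 N, or if a joint passes its speed limit or range.

## Working session

There is one attempt and no reset: what is moved stays moved. The work goes in short steps, Python scripts to look and compute and a tool call to move; the robot and the scene stay as the last step left them, time stands still between calls to the robot, and variables do not carry over. Pictures are saved under pics/ and viewed, about 8 in all and at most 12, crops included, and the job is handed in when it is done.

Besides the shell and the picture viewer there is one more tool, called after "Call:" as name(argument=value, ...), one argument or row to a line, values as JSON. servo_tool: Moves the arm, as the interface text tells. Its arguments: {"type":"object","properties":{"rows":{"type":"array","items":{"type":"array","items":{"type":"number"}}}},"required":["rows"]}

```bash
mkdir -p pics; ls; cat > h.py <<'E'
from bench import *
import numpy as np, cv2
def shot(n,f):
    d=get_image(n); cv2.imwrite(f'pics/{f}.png',d['image'][:,:,::-1]); np.savez(f'pics/{f}.npz',mtx=d['mtx'],ext=d['extrinsics']); return d
def cast(f,u,v,z):
    d=np.load(f'pics/{f}.npz'); K,E=d['mtx'],d['ext']
    r=np.linalg.inv(K)@[u,v,1]; r=E[:3,:3]@[r[0],-r[1],-r[2]]; o=E[:3,3]
    return o+r*(z-o[2])/r[2]
def proj(f,p):
    d=np.load(f'pics/{f}.npz'); K,E=d['mtx'],d['ext']
    c=E[:3,:3].T@(np.asarray(p,float)-E[:3,3]); q=K@[c[0],-c[1],-c[2]]; return q[:2]/q[2]
E
python3 - <<'E'
from h import *
a=shot('scene','s0');b=shot('side','d0')
for d in(a,b):
    print(d['mtx'],d['extrinsics'],[k for k in d])
cv2.imwrite('pics/sd0.png',np.vstack([cv2.imread('pics/s0.png')]))
print(read_state())
E
```

```text
pics
[[387.49832392   0.         259.40145672]
 [  0.         387.49832392 190.83719065]
 [  0.           0.           1.        ]] [[ 8.36814041e-01 -4.55566468e-01  3.03646924e-01  8.02993738e+02]
 [ 5.47451967e-01  7.02565926e-01 -4.54639928e-01 -4.46856224e+02]
 [-6.21327576e-03  5.46681181e-01  8.37317790e-01  9.44123489e+02]
 [ 0.00000000e+00  0.00000000e+00  0.00000000e+00  1.00000000e+00]] ['image', 'mtx', 'extrinsics']
[[394.84458458   0.         249.47453046]
 [  0.         394.84458458 187.42470322]
 [  0.           0.           1.        ]] [[-9.73892934e-01  1.71399019e-01 -1.48845321e-01  3.23683847e+02]
 [-2.26538444e-01 -6.91660295e-01  6.85774285e-01  7.63558940e+02]
 [ 1.45906406e-02  7.01589917e-01  7.12431541e-01  8.58993580e+02]
 [ 0.00000000e+00  0.00000000e+00  0.00000000e+00  1.00000000e+00]] ['image', 'mtx', 'extrinsics']
{'clock': 0.1, 'joints': array([-8.75408163e-01,  3.85498885e-01,  6.76034778e-03, -4.46205744e-04,
       -1.19399898e+00, -2.58566189e-01]), 'joint_vel': array([ 0.00167322, -0.0010624 ,  0.00436279,  0.00219928, -0.00098213,
       -0.00042317]), 'joint_efforts': array([-5.18300494e-04, -3.93319738e+01,  1.88929814e+01,  4.19787839e+00,
       -2.58906031e-03,  1.69005236e-07]), 'position': array([ 264.20199179, -565.85919194,  241.3168426 ]), 'ee_rot': array([-2.16598191e-01,  9.76260333e-01,  9.57468572e-04, -2.61370287e-04]), 'contact_force': array([ 0.76780351, -0.37860743, -0.56145368]), 'wrist_torque': array([-0.01402207, -0.00508469,  0.0097763 ]), 'gripper_width': 85.3854788584923}
```

View pics/s0.png

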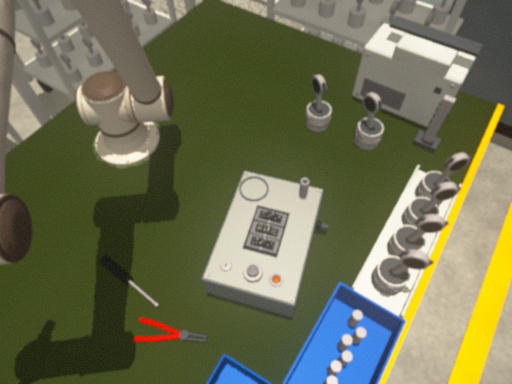

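Box top corners are near (246,172), (323,188), (293,303) and (206,280). The key is at (253,272) and the wheels run from (270,216) to (262,242).

```bash
python3 - <<'E'
from h import *
for n,u,v,z in [('FL',246,172,100),('BL',323,188,100),('BR',293,303,100),('FR',206,280,100),('key',253,271,122),('lamp',276.5,279,109),('lock',226,266,105),('w1',270,216,114),('w3',262.5,242,114),('pin',304.5,181,160)]:
    print(n,cast('s0',u,v,z).round(1))
d=shot('wrist','w0'); E=d['extrinsics']; s=read_state()
from scipy.spatial.transform import Rotation as R
T=np.eye(4);T[:3,:3]=R.from_quat(s['ee_rot']).as_matrix();T[:3,3]=s['position']
print((np.linalg.inv(T)@E).round(3)); print(d['mtx']); print(T.round(3))
E
```

```text
FL [433.6  42.5 100. ]
BL [631.4 109.2 100. ]
BR [ 718.9 -193.7  100. ]
FR [ 527.4 -256.   100. ]
key [ 609.9 -187.1  122. ]
lamp [ 661.4 -170.   109. ]
lock [ 547.2 -205.5  105. ]
w1 [564.2 -43.7 114. ]
w3 [ 586.9 -112.6  114. ]
pin [595.8  63.3 160. ]
[[-1.00000e-03  9.51000e-01  3.10000e-01  7.95720e+01]
 [ 1.00000e+00  1.00000e-03 -0.00000e+00 -6.34000e-01]
 [-1.00000e-03  3.10000e-01 -9.51000e-01 -1.32328e+02]
 [ 0.00000e+00  0.00000e+00  0.00000e+00  1.00000e+00]]
[[323.39332811   0.         255.51569059]
 [  0.         323.39332811 193.26725289]
 [  0.           0.           1.        ]]
[[-9.06000e-01 -4.23000e-01 -1.00000e-03  2.64225e+02]
 [-4.23000e-01  9.06000e-01  1.00000e-03 -5.65918e+02]
 [ 0.00000e+00  2.00000e-03 -1.00000e+00  2.41476e+02]
 [ 0.00000e+00  0.00000e+00  0.00000e+00  1.00000e+00]]
```

Call:
servo_tool(
  rows=[
    [0,-4.1,2.16,0],
    [0,-4.1,2.16,0,0,0,0],
  ],
)

```text
invalid input at $.rows[0]: expected 7 numbers
```

Call:
servo_tool(
  rows=[
    [0,-4.1,2.16,0,0,0,0],
    [0,-4.1,2.16,0,0,0,0],
    [0,-4.1,2.16,0,0,0,0],
    [0,-4.1,2.16,0,0,0,0],
    [0,-4.1,2.16,0,0,0,0],
    [0,-4.1,2.16,0,0,0,0],
    [0,-4.1,2.16,0,0,0,0],
    [0,-4.1,2.16,0,0,0,0],
    [0,-4.1,2.16,0,0,0,0],
    [0,-4.1,2.16,0,0,0,0],
    [0,-4.1,2.16,0,0,0,0],
    [0,-4.1,2.16,0,0,0,0],
  ],
)

```text
clock: 1.35
position: [601.3, -121.5, 242.1]
ee_rot: [-0.217, 0.976, 0.0, -0.0]
contact_force: [1.2, -0.7, 0.5]
gripper_width: -0.1
```

Call:
servo_tool(
  rows=[
    [0,-4,2.1,0.5,0,0,0],
    [0,-4,2.1,0.5,0,0,0],
    [0,0,0,0.5,0,0,7.4],
    [0,0,0,0.5,0,0,0],
    [0,0,0,0,0,0,0],
    [0,0,0,0,0,0,0],
  ],
)

```text
clock: 1.95
position: [654.8, -52.3, 222.5]
ee_rot: [-0.154, 0.988, -0.0, -0.0]
contact_force: [-0.2, 0.2, 0.5]
gripper_width: -0.3
```

```bash
python3 - <<'E'
from h import *
shot('wrist','w1'); im=cv2.imread('pics/w1.png'); 
c=np.array([578,-75,114.])
print([proj('w1',p).round(0) for p in (c,c+[-11,34,0],c+[11,-34,0],[609.9,-187,122])])
cv2.imwrite('pics/w1b.png',cv2.resize(im,(768,576),interpolation=3))
E
```

```text
[array([259.,  87.]), array([309.,  87.]), array([208.,  87.]), array([88., 82.])]
```

View pics/w1b.png

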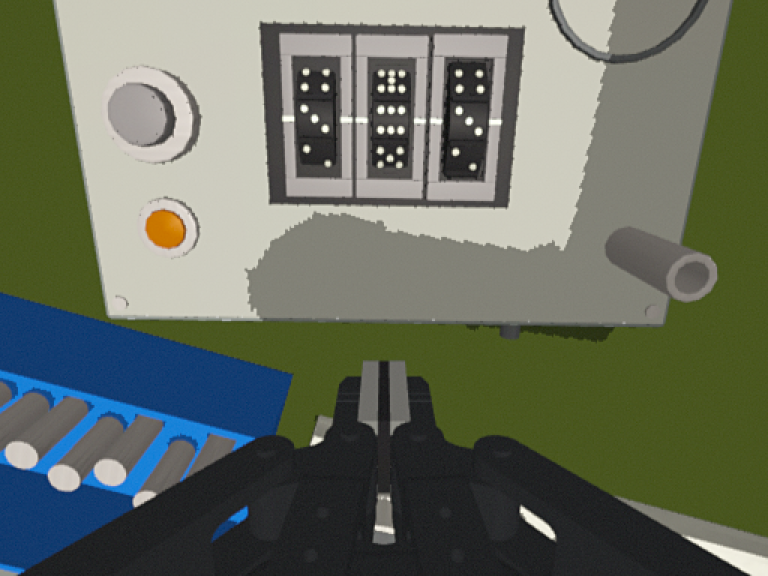

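Viewed picture 2. Image up is the front, so the hundreds wheel (right, 466,120) shows 3, tens (390,120) shows 6 and units (317,120) shows 3. The moves needed are +1, +1 and −1. I'll check with a zoom and take measurements.

```bash
python3 - <<'E'
from h import *
im=cv2.imread('pics/w1.png')
cv2.imwrite('pics/w1c.png',cv2.resize(im[8:144,160:360],None,fx=4,fy=4,interpolation=cv2.INTER_CUBIC))
g=cv2.cvtColor(im,cv2.COLOR_BGR2GRAY)
# black wheels: dark columns
m=((g<50)*255).astype(np.uint8)[30:130,180:340]
n,l,st,ce=cv2.connectedComponentsWithStats(m)
for i in range(1,n):
    if st[i,4]>60: print(st[i]+[180,30,0,0,0],ce[i]+[180,30])
# key top ellipse
print(cast('w1',93,76,122))
for u in (317.5,390.5,466): print(cast('w1',u/1.5,119.5/1.5,114))
E
```

```text
[ 294   40   33   80 1284] [308.43847352  80.52258567]
[197  47  28  63 842] [211.67339667  79.85510689]
[247  48  27  28 287] [260.54355401  59.43554007]
[247  81  26  30 354] [258.83333333  98.41525424]
[ 605.29227154 -184.18074268  122.        ]
[ 583.3619801  -107.97437878  114.        ]
[573.00620283 -75.36042039 114.        ]
[562.29491546 -41.62683655 114.        ]
```

View pics/w1c.png

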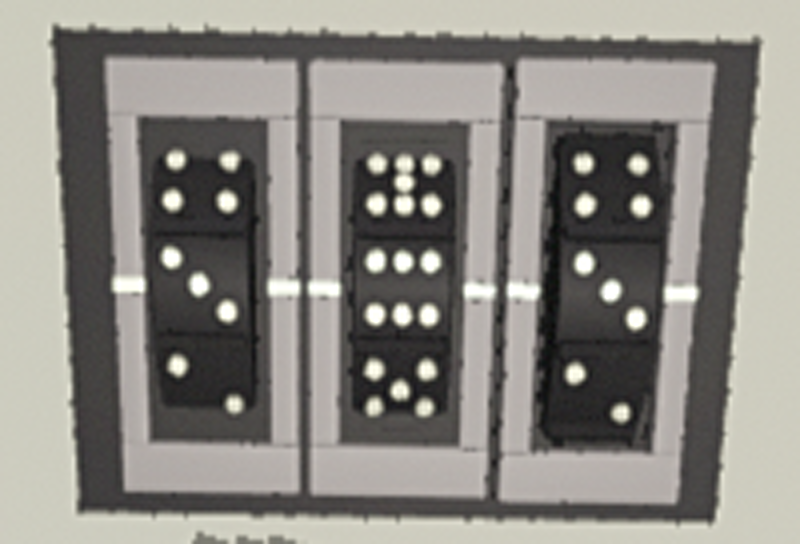

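Viewed picture 3. It confirms 3, 6, 3 with clear neighbours: 4 in front on the hundreds, 7 in front on the tens, and 2 behind on the units. Next I go above the hundreds wheel, leaning 20° forward so the front tip corner leads.

Call:
servo_tool(
  rows=[
    [0,3.1,1.25,1,0,0,0],
    [0,3.1,1.25,1,0,0,0],
    [0,3.03,1.25,1,0,0,0],
    [0,0,0,4.2,0,0,0],
    [0,0,0,0,0,7,0],
    [0,0,0,0,0,7,0],
    [0,0,0,0,0,6,0],
    [0,0,0,0,0,0,0],
    [0,0,0,0,0,0,0],
    [0,0,0,0,0,0,0],
  ],
)

```text
clock: 3.0
position: [555.4, -44.1, 151.0]
ee_rot: [-0.151, 0.973, -0.026, -0.171]
contact_force: [0.3, 0.5, -0.5]
gripper_width: -0.1
```

```bash
python3 - <<'E'
from h import *
s=read_state();print(s['position'],s['ee_rot'],s['contact_force'])
shot('side','d1');shot('scene','s1')
from scipy.spatial.transform import Rotation as R
M=R.from_quat(s['ee_rot']).as_matrix()
c=s['position']+M@[-11,0,11]; print('corner',c, M.round(3))
a=cv2.imread('pics/d1.png');b=cv2.imread('pics/s1.png')
o=[]
for f,im in(('d1',a),('s1',b)):
    for p in (c,[562.3,-41.6,114],[573,-75.4,114],[605.3,-184.2,122]):
        print(f,proj(f,p).round(1))
    u,v=proj(f,[568,-60,114]).astype(int); u0,v0=u-40,v-45
    k=cv2.resize(im[v0:v0+80,u0:u0+66],None,fx=6,fy=6,interpolation=cv2.INTER_CUBIC)
    print(u0,v0); o.append(k)
cv2.imwrite('pics/t1.png',np.hstack(o))
E
```

```text
[555.44754599 -44.11498877 151.00925731] [-0.15066362  0.97337882 -0.0263486  -0.17070413] [ 0.33456957  0.45079705 -0.5258176 ]
corner [561.73889848 -42.1176331  136.92275831] [[-0.896 -0.302 -0.324]
 [-0.284  0.953 -0.103]
 [ 0.34   0.    -0.94 ]]
d1 [228.  154.7]
d1 [228.  160.9]
d1 [227.5 152.8]
d1 [226.7 126.8]
187 111
s1 [269.7 210.4]
s1 [269.8 215. ]
s1 [266.1 227.4]
s1 [252.  268.9]
227 176
```

View pics/t1.png

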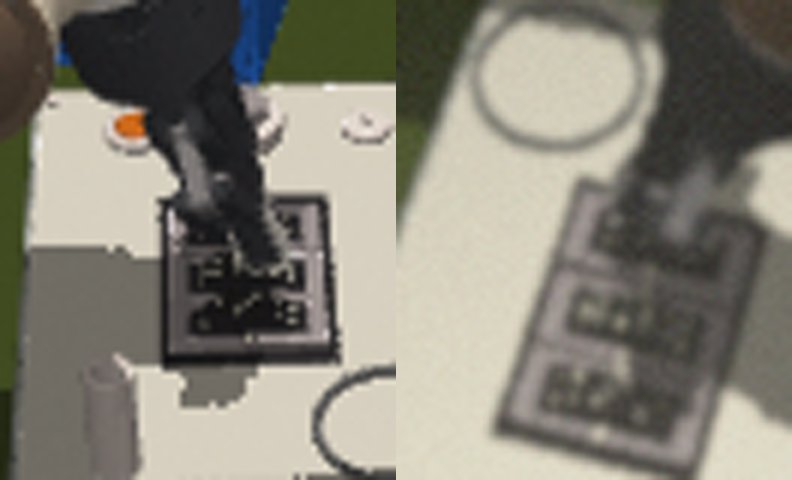

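Viewed picture 4. The tip is over the hundreds wheel and its line of marks matches the projection (side u≈228). Now I touch down gently to find the crown height.

Call:
servo_tool(
  rows=[
    [0,-0.171,0,0.47,0,0,0],
    [0,-0.171,0,0.47,0,0,0],
    [0,-0.171,0,0.47,0,0,0],
    [0,-0.068,0,0.188,0,0,0],
    [0,0,0,0,0,0,0],
    [0,0,0,0,0,0,0],
  ],
)

```text
clock: 3.7
position: [556.1, -43.6, 133.2]
ee_rot: [-0.151, 0.973, -0.027, -0.172]
contact_force: [-0.5, 0.3, 0.1]
gripper_width: 0.0
```

Call:
servo_tool(
  rows=[
    [0,-0.034,0,0.094,0,0,0],
    [0,0,0,0,0,0,0],
  ],
)

```text
clock: 3.9
position: [556.0, -43.6, 132.3]
ee_rot: [-0.151, 0.973, -0.027, -0.172]
contact_force: [-0.1, -0.5, -0.0]
gripper_width: 0.1
```

Call:
servo_tool(
  rows=[
    [0,-0.034,0,0.094,0,0,0],
    [0,0,0,0,0,0,0],
  ],
)

```text
clock: 4.1
position: [555.9, -43.6, 131.2]
ee_rot: [-0.151, 0.973, -0.027, -0.172]
contact_force: [0.7, -0.2, 0.2]
gripper_width: 0.1
```

Call:
servo_tool(
  rows=[
    [0,-0.034,0,0.094,0,0,0],
    [0,0,0,0,0,0,0],
  ],
)

```text
clock: 4.3
position: [555.9, -43.6, 130.2]
ee_rot: [-0.151, 0.973, -0.027, -0.172]
contact_force: [-1.1, -0.7, 0.1]
gripper_width: 0.0
```

Call:
servo_tool(
  rows=[
    [0,-0.034,0,0.094,0,0,0],
    [0,0,0,0,0,0,0],
  ],
)

```text
clock: 4.5
position: [556.0, -43.6, 129.4]
ee_rot: [-0.151, 0.973, -0.027, -0.172]
contact_force: [-0.8, -0.2, 1.1]
gripper_width: 0.4
```

Call:
servo_tool(
  rows=[
    [0,-0.017,0,0.047,0,0,0],
    [0,0,0,0,0,0,0],
    [0,0,0,0,0,0,0],
  ],
)

```text
clock: 4.8
position: [556.0, -43.6, 129.1]
ee_rot: [-0.151, 0.973, -0.027, -0.171]
contact_force: [-0.2, 0.4, 2.8]
gripper_width: 0.0
```

Contact at TCP z≈129.3, with light stiffness. Next: lift, go back 14 mm and drop behind the rib.

Call:
servo_tool(
  rows=[
    [0,0.171,0,-0.47,0,0,0],
    [0,0.66,0,0.24,0,0,0],
    [0,0.66,0,0.24,0,0,0],
    [0,0,0,0,0,0,0],
    [0,-0.1,0,0.27,0,0,0],
    [0,-0.1,0,0.275,0,0,0],
    [0,0,0,0,0,0,0],
    [0,0,0,0,0,0,0],
  ],
)

```text
clock: 5.6
position: [542.6, -47.8, 127.7]
ee_rot: [-0.151, 0.973, -0.027, -0.172]
contact_force: [-0.3, 0.4, 0.2]
gripper_width: -0.1
```

Free, no contact. Next, the arc push.

Call:
servo_tool(
  rows=[
    [0,-0.188,0,-0.068,0,0,0],
    [0,-0.176,0,-0.1,0,0,0],
    [0,-0.176,0,-0.1,0,0,0],
    [0,-0.178,0,-0.097,0,0,0],
    [0,0,0,0,0,0,0],
  ],
)

```text
clock: 6.1
position: [550.5, -45.4, 129.5]
ee_rot: [-0.151, 0.973, -0.027, -0.172]
contact_force: [-0.7, -0.5, 2.9]
gripper_width: 0.0
```

Call:
servo_tool(
  rows=[
    [0,-0.178,0,-0.097,0,0,0],
    [0,0,0,0,0,0,0],
    [0,0,0,0,0,0,0],
  ],
)

```text
clock: 6.4
position: [552.6, -44.8, 129.8]
ee_rot: [-0.151, 0.973, -0.027, -0.171]
contact_force: [0.3, -0.5, 5.4]
gripper_width: 0.1
```

```bash
python3 - <<'E'
from h import *
s=read_state();print(s['position'],s['contact_force'])
shot('wrist','w2'); im=cv2.imread('pics/w2.png')
print(proj('w2',[562.3,-41.6,115]))
cv2.imwrite('pics/w2b.png',cv2.resize(im,(768,576),interpolation=3))
E
```

```text
[552.61599356 -44.80692138 129.7640867 ] [ 0.34996931 -0.46507473  5.35606716]
[256.95532657 282.35668742]
```

View pics/w2b.png

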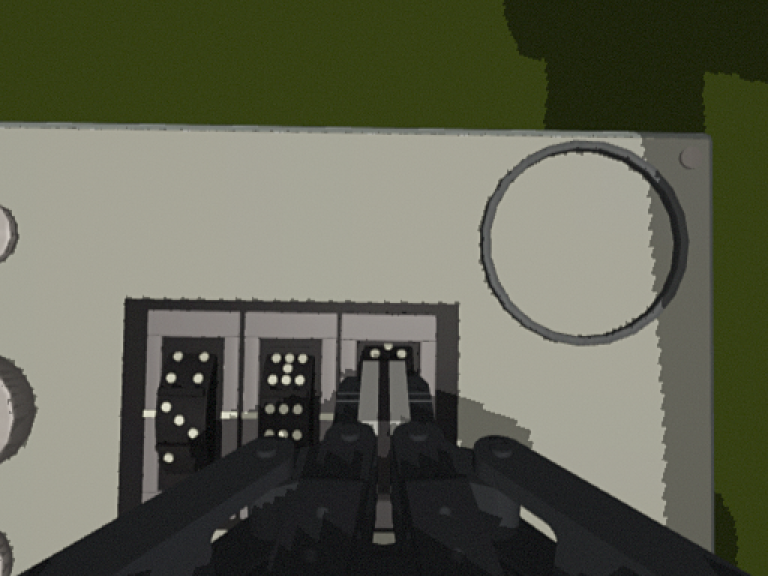

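Viewed picture 5. The hundreds wheel has turned, since the top row of a 5 now shows at its front edge at (388,350). I'll lift and look.

Call:
servo_tool(
  rows=[
    [0,0.171,0,-0.47,0,0,0],
    [0,0.8,0,-2,0,0,0],
    [0,-4,0,-3,0,0,0],
    [0,-4,0,-3,0,0,0],
    [0,0,0,0,0,0,0],
    [0,0,0,0,0,0,0],
  ],
)

```text
clock: 7.05
position: [643.1, -15.4, 183.4]
ee_rot: [-0.151, 0.973, -0.026, -0.172]
contact_force: [-1.4, 0.5, 0.3]
gripper_width: 0.1
```

```bash
python3 - <<'E'
from h import *
s=read_state();print(s['position'],s['ee_rot'],s['contact_force'])
d=shot('wrist','w3'); im=d['image'][:,:,::-1]
u,v=proj('w3',[573,-75.4,114]); print(u,v,d['extrinsics'][:3,3])
for p in ([583.4,-108,114],[562.3,-41.6,114]): print(proj('w3',p))
u,v=int(u),int(v); v0=max(v-70,0)
cv2.imwrite('pics/w3c.png',cv2.resize(im[v0:v+70,u-90:u+90],None,fx=4,fy=4,interpolation=cv2.INTER_CUBIC)); print(u-90,v0)
E
```

```text
[643.09058454 -15.44033779 183.39333938] [-0.15092854  0.9731323  -0.02617042 -0.17189886] [-1.35543617  0.50358674  0.34078273]
204.07914793659447 124.07263635777852 [615.11797195 -25.17919166 335.1826031 ]
[154.41217569 124.15503694]
[255.51529017 124.1008429 ]
114 54
```

View pics/w3c.png

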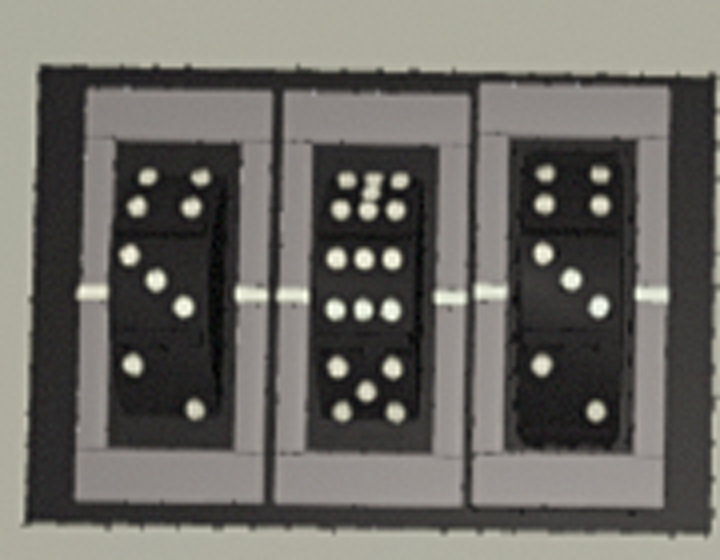

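Viewed picture 6. It still reads 3, 6, 3: the wheel turned just short of the half step and fell back, so the stroke must go further. First I check the wheel centre against the frame marks in both wrist views.

```bash
python3 - <<'E'
from h import *
ex=np.array([.953,.303,0]);ey=np.array([-.303,.953,0])
def box(p): p=np.asarray(p)-[573,-75.4,0]; return round(p@ex,1),round(p@ey,1)
for z in (101,105,108):
  print(z,'w3',[box(cast('w3',114+x/4,54+y/4,z)) for x,y in((92,292),(253,294),(293,295),(450,297),(490,292),(652,294))])
  print(z,'w1',[box(cast('w1',160+x/4,8+y/4,z)) for x,y in((128,285),(284,287),(324,288),(479,291),(524,292),(681,294))])
s=read_state();print(box(s['position']),s['position'][2])
E
```

```text
101 w3 [(np.float64(-1.1), np.float64(-51.0)), (np.float64(-0.7), np.float64(-21.6)), (np.float64(-0.6), np.float64(-14.3)), (np.float64(-0.2), np.float64(14.3)), (np.float64(-1.1), np.float64(21.6)), (np.float64(-0.7), np.float64(51.2))]
101 w1 [(np.float64(-0.6), np.float64(-50.4)), (np.float64(-0.2), np.float64(-21.5)), (np.float64(-0.1), np.float64(-14.1)), (np.float64(0.5), np.float64(14.6)), (np.float64(0.7), np.float64(23.0)), (np.float64(1.0), np.float64(52.1))]
105 w3 [(np.float64(-0.2), np.float64(-49.5)), (np.float64(0.2), np.float64(-20.6)), (np.float64(0.4), np.float64(-13.5)), (np.float64(0.8), np.float64(14.7)), (np.float64(-0.1), np.float64(21.8)), (np.float64(0.3), np.float64(50.9))]
105 w1 [(np.float64(-0.5), np.float64(-49.7)), (np.float64(-0.1), np.float64(-21.2)), (np.float64(0.0), np.float64(-13.9)), (np.float64(0.6), np.float64(14.3)), (np.float64(0.7), np.float64(22.6)), (np.float64(1.1), np.float64(51.3))]
108 w3 [(np.float64(0.6), np.float64(-48.4)), (np.float64(0.9), np.float64(-19.9)), (np.float64(1.1), np.float64(-12.8)), (np.float64(1.5), np.float64(14.9)), (np.float64(0.6), np.float64(22.0)), (np.float64(1.0), np.float64(50.7))]
108 w1 [(np.float64(-0.4), np.float64(-49.1)), (np.float64(-0.1), np.float64(-21.0)), (np.float64(0.1), np.float64(-13.8)), (np.float64(0.6), np.float64(14.1)), (np.float64(0.8), np.float64(22.3)), (np.float64(1.1), np.float64(50.6))]
(np.float64(83.9), np.float64(35.8)) 183.5239594055631
```

Marks agree on the wheel centre to about 1 mm. I'll repeat the stroke and carry it through.

Call:
servo_tool(
  rows=[
    [0,2.763,0,2.55,0,0,0],
    [0,2.763,0,2.55,0,0,0],
    [0,2.763,0,2.55,0,0,0],
    [0,0,0,0,0,0,0],
    [0,0,0,0,0,0,0],
    [0,-0.205,0,0.564,0,0,0],
    [0,-0.137,0,0.376,0,0,0],
    [0,0,0,0,0,0,0],
    [0,0,0,0,0,0,0],
  ],
)

```text
clock: 8.0
position: [543.9, -47.4, 131.0]
ee_rot: [-0.151, 0.973, -0.027, -0.172]
contact_force: [-0.0, -0.3, 0.8]
gripper_width: -0.1
```

Call:
servo_tool(
  rows=[
    [0,-0.009,0,0.316,0,0,0],
    [0,0,0,0,0,0,0],
    [0,-0.188,0,-0.068,0,0,0],
    [0,-0.176,0,-0.1,0,0,0],
    [0,-0.176,0,-0.1,0,0,0],
    [0,-0.174,0,-0.106,0,0,0],
    [0,-0.174,0,-0.106,0,0,0],
    [0,-0.178,0,-0.097,0,0,0],
    [0,-0.178,0,-0.097,0,0,0],
    [0,-0.188,0,-0.068,0,0,0],
    [0,-0.188,0,-0.068,0,0,0],
    [0,0,0,0,0,0,0],
  ],
)

```text
clock: 9.2
position: [560.2, -42.1, 130.0]
ee_rot: [-0.151, 0.973, -0.026, -0.171]
contact_force: [0.1, -0.5, 0.3]
gripper_width: -0.0
```

Force free, so it probably snapped. Next, touch the tens crown.

Call:
servo_tool(
  rows=[
    [0,0.274,0,-0.752,0,0,0],
    [0,0.395,-1.2,0.144,0,0,0],
    [0,0,-1.2,0,0,0,0],
    [0,0,-1.2,0,0,0,0],
    [0,0,0,0,0,0,0],
    [0,-0.171,0,0.47,0,0,0],
    [0,0,0,0,0,0,0],
    [0,0,0,0,0,0,0],
  ],
)

```text
clock: 10.0
position: [566.4, -77.7, 133.0]
ee_rot: [-0.151, 0.973, -0.027, -0.172]
contact_force: [0.2, 0.1, 0.5]
gripper_width: -0.1
```

Call:
servo_tool(
  rows=[
    [0,-0.034,0,0.094,0,0,0],
    [0,0,0,0,0,0,0],
  ],
)

```text
clock: 10.2
position: [566.6, -77.7, 132.3]
ee_rot: [-0.151, 0.973, -0.027, -0.172]
contact_force: [0.7, -0.4, -0.3]
gripper_width: -0.2
```

Call:
servo_tool(
  rows=[
    [0,-0.034,0,0.094,0,0,0],
    [0,0,0,0,0,0,0],
  ],
)

```text
clock: 10.4
position: [566.5, -77.9, 131.3]
ee_rot: [-0.151, 0.973, -0.027, -0.172]
contact_force: [-0.4, -0.6, -1.1]
gripper_width: 0.3
```

Call:
servo_tool(
  rows=[
    [0,-0.034,0,0.094,0,0,0],
    [0,0,0,0,0,0,0],
  ],
)

```text
clock: 10.6
position: [566.5, -78.0, 130.3]
ee_rot: [-0.151, 0.973, -0.027, -0.172]
contact_force: [0.0, -0.2, 0.2]
gripper_width: -0.0
```

Call:
servo_tool(
  rows=[
    [0,-0.034,0,0.094,0,0,0],
    [0,0,0,0,0,0,0],
  ],
)

```text
clock: 10.8
position: [566.5, -78.0, 129.2]
ee_rot: [-0.151, 0.973, -0.027, -0.172]
contact_force: [-0.4, -0.9, 0.2]
gripper_width: 0.0
```

Call:
servo_tool(
  rows=[
    [0,-0.034,0,0.094,0,0,0],
    [0,0,0,0,0,0,0],
  ],
)

```text
clock: 11.0
position: [566.5, -78.0, 128.2]
ee_rot: [-0.151, 0.973, -0.027, -0.172]
contact_force: [0.3, -0.6, -0.0]
gripper_width: 0.1
```

Call:
servo_tool(
  rows=[
    [0,-0.034,0,0.094,0,0,0],
    [0,0,0,0,0,0,0],
  ],
)

```text
clock: 11.2
position: [566.5, -78.0, 127.2]
ee_rot: [-0.151, 0.973, -0.027, -0.172]
contact_force: [0.2, -0.0, 0.0]
gripper_width: 0.0
```

Call:
servo_tool(
  rows=[
    [0,-0.034,0,0.094,0,0,0],
    [0,0,0,0,0,0,0],
  ],
)

```text
clock: 11.4
position: [566.5, -78.0, 126.2]
ee_rot: [-0.151, 0.973, -0.027, -0.172]
contact_force: [-0.1, -0.2, -0.2]
gripper_width: 0.2
```

Call:
servo_tool(
  rows=[
    [0,-0.034,0,0.094,0,0,0],
    [0,0,0,0,0,0,0],
  ],
)

```text
clock: 11.6
position: [566.5, -78.0, 125.3]
ee_rot: [-0.151, 0.973, -0.027, -0.172]
contact_force: [0.0, 0.3, 0.5]
gripper_width: 0.1
```

Call:
servo_tool(
  rows=[
    [0,-0.027,0,0.075,0,0,0],
    [0,0,0,0,0,0,0],
  ],
)

```text
clock: 11.8
position: [566.5, -78.0, 124.4]
ee_rot: [-0.151, 0.973, -0.027, -0.172]
contact_force: [0.2, -0.9, -0.0]
gripper_width: -0.0
```

Call:
servo_tool(
  rows=[
    [0,-0.027,0,0.075,0,0,0],
    [0,0,0,0,0,0,0],
  ],
)

```text
clock: 12.0
position: [566.6, -78.0, 124.1]
ee_rot: [-0.151, 0.973, -0.027, -0.172]
contact_force: [-0.4, 0.1, 0.8]
gripper_width: -0.4
```

Call:
servo_tool(
  rows=[
    [0,-0.014,0,0.038,0,0,0],
    [0,0,0,0,0,0,0],
    [0,0,0,0,0,0,0],
  ],
)

```text
clock: 12.3
position: [566.6, -78.1, 123.9]
ee_rot: [-0.151, 0.973, -0.027, -0.171]
contact_force: [-0.8, 0.7, 5.3]
gripper_width: -0.1
```

Tens crown found at TCP z≈124.1. Next I go back behind the rib.

Call:
servo_tool(
  rows=[
    [0,0.171,0,-0.47,0,0,0],
    [0,0.635,0,0.231,0,0,0],
    [0,0.635,0,0.231,0,0,0],
    [0,0,0,0,0,0,0],
    [0,-0.094,0,0.258,0,0,0],
    [0,-0.094,0,0.259,0,0,0],
    [0,0,0,0,0,0,0],
    [0,0,0,0,0,0,0],
  ],
)

```text
clock: 13.1
position: [553.7, -82.1, 122.6]
ee_rot: [-0.151, 0.973, -0.027, -0.172]
contact_force: [0.0, 0.6, -0.3]
gripper_width: 0.2
```

Call:
servo_tool(
  rows=[
    [0,-0.178,0,-0.097,0,0,0],
    [0,-0.176,0,-0.1,0,0,0],
    [0,-0.176,0,-0.1,0,0,0],
    [0,-0.174,0,-0.106,0,0,0],
    [0,-0.174,0,-0.106,0,0,0],
    [0,-0.178,0,-0.097,0,0,0],
    [0,-0.178,0,-0.097,0,0,0],
    [0,-0.188,0,-0.068,0,0,0],
    [0,-0.188,0,-0.068,0,0,0],
    [0,0,0,0,0,0,0],
  ],
)

```text
clock: 14.1
position: [571.1, -76.4, 124.8]
ee_rot: [-0.151, 0.973, -0.026, -0.172]
contact_force: [0.7, -0.5, -0.6]
gripper_width: -0.2
```

Call:
servo_tool(
  rows=[
    [0,0.5,0,-1.5,0,0,0],
    [0,0.5,0,-1.5,0,0,0],
    [0,-3.7,0,-3,0,0,0],
    [0,-3.7,0,-3,0,0,0],
    [0,0,0,0,0,0,0],
    [0,0,0,0,0,0,0],
  ],
)

```text
clock: 14.7
position: [657.8, -48.6, 186.7]
ee_rot: [-0.151, 0.973, -0.026, -0.172]
contact_force: [-1.1, 0.0, -0.3]
gripper_width: 0.3
```

```bash
python3 - <<'E'
from h import *
s=read_state();print(s['position'],s['ee_rot'],s['contact_force'])
d=shot('wrist','w4'); im=d['image'][:,:,::-1]
u,v=proj('w4',[573,-75.4,114]); print(u,v)
u,v=int(u),int(v); v0=max(v-70,0)
cv2.imwrite('pics/w4c.png',cv2.resize(im[v0:v+70,u-90:u+90],None,fx=4,fy=4,interpolation=cv2.INTER_CUBIC)); print(u-90,v0)
E
```

```text
[657.75284073 -48.5692878  186.73651787] [-0.151058    0.9730797  -0.02629789 -0.17206335] [-1.13350397  0.03457046 -0.26259914]
256.32976635972835 119.71867757899112
166 49
```

View pics/w4c.png

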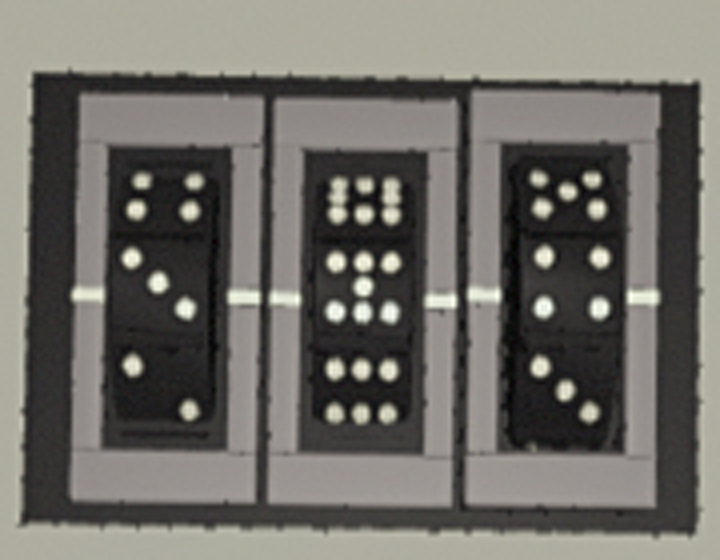

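Viewed picture 7. The wheels now read 4, 7, 3, each centred on its marks. Next I lean the other way and go above the units wheel for −1.

Call:
servo_tool(
  rows=[
    [0,0,0,0,0,-8,0],
    [0,0,0,0,0,-8,0],
    [0,0,0,0,0,-8,0],
    [0,0,0,0,0,-8,0],
    [0,0,0,0,0,-8,0],
    [0,3.1,-1.2,0.53,0,0,0],
    [0,3.1,-1.2,0.53,0,0,0],
    [0,3.1,-1.2,0.53,0,0,0],
    [0,0,0,0,0,0,0],
    [0,0,0,0,0,0,0],
    [0,0,0,0,0,0,0],
  ],
)

```text
clock: 15.85
position: [590.6, -108.2, 141.9]
ee_rot: [-0.151, 0.973, 0.026, 0.172]
contact_force: [0.7, 0.0, 0.9]
gripper_width: -0.0
```

Call:
servo_tool(
  rows=[
    [0,0.154,0,0.423,0,0,0],
    [0,0.154,0,0.423,0,0,0],
    [0,0,0,0,0,0,0],
    [0,0,0,0,0,0,0],
  ],
)

```text
clock: 16.25
position: [590.4, -108.0, 131.8]
ee_rot: [-0.151, 0.973, 0.027, 0.171]
contact_force: [0.5, 0.0, -0.2]
gripper_width: -0.1
```

Call:
servo_tool(
  rows=[
    [0,0.034,0,0.094,0,0,0],
    [0,0,0,0,0,0,0],
  ],
)

```text
clock: 16.45
position: [590.3, -108.2, 131.1]
ee_rot: [-0.151, 0.973, 0.027, 0.172]
contact_force: [0.3, -0.4, -0.2]
gripper_width: -0.1
```

Call:
servo_tool(
  rows=[
    [0,0.034,0,0.094,0,0,0],
    [0,0,0,0,0,0,0],
  ],
)

```text
clock: 16.65
position: [590.3, -108.3, 130.1]
ee_rot: [-0.151, 0.973, 0.027, 0.172]
contact_force: [0.6, -0.6, -0.0]
gripper_width: -0.1
```

Call:
servo_tool(
  rows=[
    [0,0.034,0,0.094,0,0,0],
    [0,0,0,0,0,0,0],
  ],
)

```text
clock: 16.85
position: [590.2, -108.3, 129.1]
ee_rot: [-0.151, 0.973, 0.027, 0.171]
contact_force: [-0.1, -0.1, 0.5]
gripper_width: 0.2
```

Call:
servo_tool(
  rows=[
    [0,0.034,0,0.094,0,0,0],
    [0,0,0,0,0,0,0],
  ],
)

```text
clock: 17.05
position: [590.2, -108.3, 128.0]
ee_rot: [-0.151, 0.973, 0.027, 0.171]
contact_force: [0.8, -0.9, -0.6]
gripper_width: 0.1
```

Call:
servo_tool(
  rows=[
    [0,0.034,0,0.094,0,0,0],
    [0,0,0,0,0,0,0],
  ],
)

```text
clock: 17.25
position: [590.2, -108.2, 127.0]
ee_rot: [-0.151, 0.973, 0.027, 0.171]
contact_force: [-0.3, -0.1, 0.3]
gripper_width: -0.1
```

Call:
servo_tool(
  rows=[
    [0,0.034,0,0.094,0,0,0],
    [0,0,0,0,0,0,0],
  ],
)

```text
clock: 17.45
position: [590.2, -108.2, 126.0]
ee_rot: [-0.151, 0.973, 0.027, 0.171]
contact_force: [0.1, -0.4, 0.3]
gripper_width: -0.2
```

Call:
servo_tool(
  rows=[
    [0,0.034,0,0.094,0,0,0],
    [0,0,0,0,0,0,0],
  ],
)

```text
clock: 17.65
position: [590.2, -108.2, 125.0]
ee_rot: [-0.151, 0.973, 0.027, 0.171]
contact_force: [-0.3, -0.4, -0.1]
gripper_width: 0.3
```

Call:
servo_tool(
  rows=[
    [0,0.027,0,0.075,0,0,0],
    [0,0,0,0,0,0,0],
  ],
)

```text
clock: 17.85
position: [590.8, -108.2, 124.8]
ee_rot: [-0.151, 0.973, 0.026, 0.172]
contact_force: [0.1, 0.3, 1.4]
gripper_width: -0.2
```

Call:
servo_tool(
  rows=[
    [0,0.014,0,0.038,0,0,0],
    [0,0,0,0,0,0,0],
    [0,0,0,0,0,0,0],
  ],
)

```text
clock: 18.15
position: [590.9, -108.2, 124.7]
ee_rot: [-0.151, 0.973, 0.026, 0.172]
contact_force: [0.2, 0.2, 3.1]
gripper_width: -0.1
```

Units crown at TCP z≈124.8. Next, the mirrored stroke.

Call:
servo_tool(
  rows=[
    [0,-0.171,0,-0.47,0,0,0],
    [0,-0.66,0,0.24,0,0,0],
    [0,-0.66,0,0.24,0,0,0],
    [0,0,0,0,0,0,0],
    [0,0.09,0,0.247,0,0,0],
    [0,0.09,0,0.247,0,0,0],
    [0,0,0,0,0,0,0],
    [0,0,0,0,0,0,0],
  ],
)

```text
clock: 18.95
position: [603.5, -104.1, 123.5]
ee_rot: [-0.151, 0.973, 0.027, 0.171]
contact_force: [0.5, 0.2, -0.7]
gripper_width: -0.1
```

Call:
servo_tool(
  rows=[
    [0,0.188,0,-0.068,0,0,0],
    [0,0.176,0,-0.1,0,0,0],
    [0,0.176,0,-0.1,0,0,0],
    [0,0.174,0,-0.106,0,0,0],
    [0,0.174,0,-0.106,0,0,0],
    [0,0.178,0,-0.097,0,0,0],
    [0,0.178,0,-0.097,0,0,0],
    [0,0.188,0,-0.068,0,0,0],
    [0,0.188,0,-0.068,0,0,0],
    [0,0,0,0,0,0,0],
  ],
)

```text
clock: 19.95
position: [586.1, -109.5, 125.6]
ee_rot: [-0.151, 0.973, 0.027, 0.171]
contact_force: [-0.0, -1.0, 0.8]
gripper_width: -0.0
```

Call:
servo_tool(
  rows=[
    [0,-0.5,0,-1.41,0,0,0],
    [0,-0.53,0,-1.41,0,0,0],
    [0,0,0,-1.5,0,7,0],
    [0,0,0,-1.5,0,7,0],
    [0,0,0,-1,0,6,0],
    [0,-4,0,0,0,0,0],
    [0,-4,0,0,0,0,0],
    [0,0,0,0,0,0,0],
    [0,0,0,0,0,0,0],
  ],
)

```text
clock: 20.85
position: [653.7, -87.7, 193.2]
ee_rot: [-0.153, 0.988, 0.0, -0.001]
contact_force: [-0.1, -0.6, -0.1]
gripper_width: -0.3
```

```bash
python3 - <<'E'
from h import *
s=read_state();print(s['position'],s['ee_rot'],s['contact_force'])
shot('wrist','w5'); im=cv2.imread('pics/w5.png')
print(proj('w5',[573,-75.4,114]),proj('w5',[607,-185.5,122]))
ex=np.array([.953,.303,0]);ey=np.array([-.303,.953,0])
cv2.imwrite('pics/w5b.png',cv2.resize(im[0:200,20:340],(800,500),interpolation=cv2.INTER_CUBIC))
E
```

```text
[653.72862573 -87.7351588  193.1911259 ] [-1.53413192e-01  9.88161562e-01  1.83611000e-04 -1.04220580e-03] [-0.09497088 -0.59552915 -0.14523328]
[313.92253342  98.59647973] [125.62891175  97.46832204]
```

View pics/w5b.png

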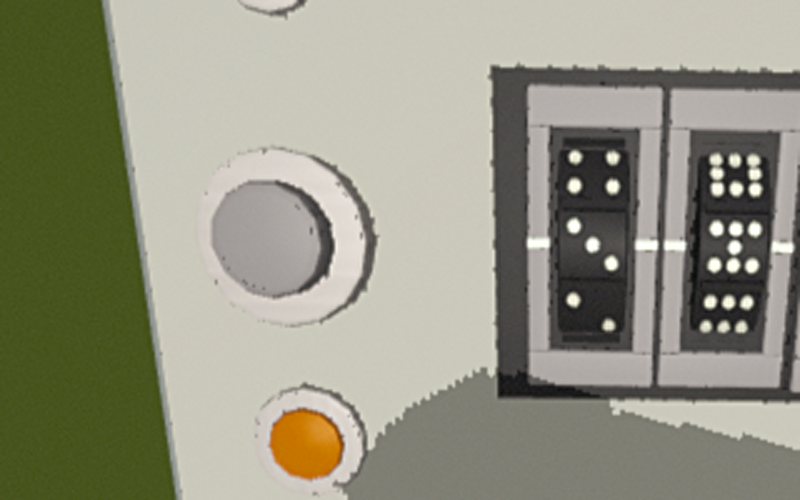

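Viewed picture 8. Units still shows 3 (the tip slipped over the rib) and tens shows 7. The key top is centred near (265,238). I'll redo units with the tip following the rim more closely, and watch the force.

Call:
servo_tool(
  rows=[
    [0,0,0,0,0,-7,0],
    [0,0,0,0,0,-7,0],
    [0,0,0,0,0,-6,0],
    [0,3.38,0,1.6,0,0,0],
    [0,3.38,0,1.6,0,0,0],
    [0,0,0,0,0,0,0],
    [0,0,0,0,0,0,0],
    [0,0.222,0,0.611,0,0,0],
    [0,0.222,0,0.611,0,0,0],
    [0,0,0,0,0,0,0],
    [0,0,0,0,0,0,0],
  ],
)

```text
clock: 22.0
position: [603.9, -103.8, 128.1]
ee_rot: [-0.151, 0.973, 0.027, 0.171]
contact_force: [-0.6, 0.3, -0.4]
gripper_width: 0.3
```

```bash
python3 - <<'E'
from h import *
print(read_state()['position']); print('key',cast('w5',126,95.2,122))
E
```

```text
[ 603.91354384 -103.84792101  128.05924879]
key [ 605.63288644 -185.52883554  122.        ]
```

Call:
servo_tool(
  rows=[
    [0,0.178,0,0.489,0,0,0],
    [0,0,0,0,0,0,0],
    [0,0.188,0,-0.068,0,0,0],
    [0,0.174,0,-0.106,0,0,0],
    [0,0.167,0,-0.125,0,0,0],
    [0,0,0,0,0,0,0],
  ],
)

```text
clock: 22.6
position: [598.5, -105.9, 125.1]
ee_rot: [-0.151, 0.973, 0.026, 0.173]
contact_force: [0.3, -1.0, 0.7]
gripper_width: 0.3
```

```bash
python3 - <<'E'
from h import *
s=read_state();print(s['position'],s['contact_force'])
shot('wrist','w6'); im=cv2.imread('pics/w6.png')
u,v=proj('w6',[583.4,-108,111]).astype(int);print(u,v)
u0,v0=max(u-90,0),max(v-110,0)
cv2.imwrite('pics/w6b.png',cv2.resize(im[v0:v0+140,u0:u0+180],None,fx=4,fy=4,interpolation=cv2.INTER_CUBIC)); print(u0,v0)
E
```

```text
[ 598.48361168 -105.89994412  125.10117317] [ 0.28901908 -0.97899905  0.66922017]
262 222
172 112
```

View pics/w6b.png

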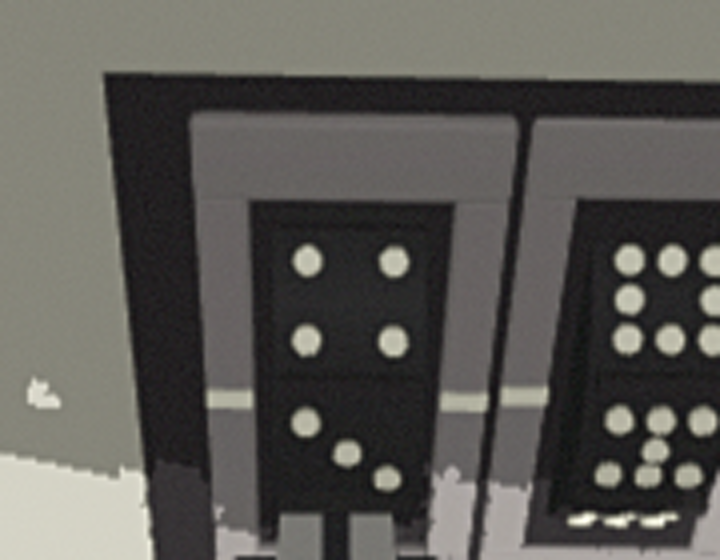

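Viewed picture 9. Units hasn't turned: its rib line is level with the tens' at row 378, and the tip sits on the rear rib at (340,520). It needs to start deeper with a light downward bias, resting on the rim.

Call:
servo_tool(
  rows=[
    [0,-0.171,0,-0.47,0,0,0],
    [0,-0.583,0,0.212,0,0,0],
    [0,0,0,0,0,0,0],
    [0,0.11,0,0.301,0,0,0],
    [0,0.109,0,0.301,0,0,0],
    [0,0,0,0,0,0,0],
    [0,0,0,0,0,0,0],
  ],
)

```text
clock: 23.35
position: [603.6, -104.0, 122.3]
ee_rot: [-0.151, 0.973, 0.027, 0.171]
contact_force: [0.5, -0.3, 0.2]
gripper_width: 0.5
```

Call:
servo_tool(
  rows=[
    [0,0.202,0,-0.03,0,0,0],
    [0,0.167,0,-0.125,0,0,0],
    [0,0.167,0,-0.125,0,0,0],
    [0,0,0,0,0,0,0],
  ],
)

```text
clock: 23.75
position: [598.2, -105.8, 124.0]
ee_rot: [-0.151, 0.973, 0.027, 0.172]
contact_force: [1.1, 0.7, -0.2]
gripper_width: -0.1
```

Call:
servo_tool(
  rows=[
    [0,0.171,0,-0.115,0,0,0],
    [0,0.174,0,-0.106,0,0,0],
    [0,0.178,0,-0.097,0,0,0],
    [0,0.181,0,-0.087,0,0,0],
    [0,0.188,0,-0.068,0,0,0],
    [0,0.188,0,-0.068,0,0,0],
    [0,0,0,0,0,0,0],
  ],
)

```text
clock: 24.45
position: [586.8, -109.5, 125.4]
ee_rot: [-0.151, 0.973, 0.026, 0.172]
contact_force: [-1.1, 1.6, 4.5]
gripper_width: -0.1
```

Call:
servo_tool(
  rows=[
    [0,-0.5,0,-1.41,0,0,0],
    [0,-0.53,0,-1.41,0,0,0],
    [0,0,0,-1.5,0,7,0],
    [0,0,0,-1.5,0,7,0],
    [0,0,0,-1,0,6,0],
    [0,-4,0,0,0,0,0],
    [0,-4,1.5,0,0,0,0],
    [0,0,0,0,0,0,0],
    [0,0,0,0,0,0,0],
  ],
)

```text
clock: 25.35
position: [648.6, -73.2, 191.5]
ee_rot: [-0.154, 0.988, 0.0, -0.002]
contact_force: [0.5, 0.2, -0.8]
gripper_width: -0.3
```

```bash
python3 - <<'E'
from h import *
s=read_state();print(s['position'],s['ee_rot'],s['contact_force'])
shot('wrist','w7'); im=cv2.imread('pics/w7.png')
print(proj('w7',[573,-75.4,114]),proj('w7',[607,-185.5,122]))
cv2.imwrite('pics/w7b.png',cv2.resize(im[0:200,50:370],(800,500),interpolation=cv2.INTER_CUBIC))
E
```

```text
[648.58081989 -73.18180859 191.54882263] [-1.53598617e-01  9.88131028e-01  3.24541097e-04 -2.10516450e-03] [ 0.50286026  0.19719757 -0.77395039]
[289.61797074  99.75774159] [99.10441398 98.57682727]
```

View pics/w7b.png

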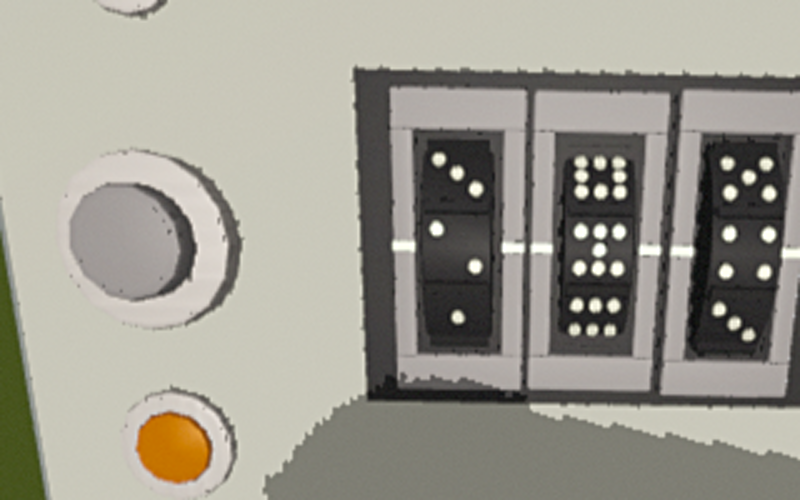

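Viewed picture 10. The wheels now read 4, 7, 2, all on their marks. Next, go above the load key.

Call:
servo_tool(
  rows=[
    [0,2.45,-3.13,0,0,0,0],
    [0,2.45,-3.13,0,0,0,0],
    [0,2.45,-3.13,0,0,0,0],
    [0,0,0,2.6,0,0,0],
    [0,0,0,2.6,0,0,0],
    [0,0,0,0,0,0,0],
    [0,0,0,0,0,0,0],
  ],
)

```text
clock: 26.1
position: [606.9, -186.1, 142.0]
ee_rot: [-0.153, 0.988, -0.0, -0.0]
contact_force: [0.8, 0.0, 0.7]
gripper_width: -0.1
```

Call:
servo_tool(
  rows=[
    [0,0,0,0.3,0,0,0],
    [0,0,0,0.3,0,0,0],
    [0,0,0,0.3,0,0,0],
    [0,0,0,0,0,0,0],
    [0,0,0,0,0,0,0],
  ],
)

```text
clock: 26.6
position: [608.0, -185.3, 133.0]
ee_rot: [-0.153, 0.988, -0.0, 0.0]
contact_force: [-0.1, 1.0, 1.1]
gripper_width: 0.0
```

Call:
servo_tool(
  rows=[
    [0,0,0,0.1,0,0,0],
    [0,0,0,0.1,0,0,0],
    [0,0,0,0.1,0,0,0],
    [0,0,0,0,0,0,0],
    [0,0,0,0,0,0,0],
  ],
)

```text
clock: 27.1
position: [608.0, -185.4, 129.8]
ee_rot: [-0.153, 0.988, -0.0, 0.0]
contact_force: [0.2, 2.4, 2.8]
gripper_width: 0.1
```

Call:
servo_tool(
  rows=[
    [0,0,0,0.1,0,0,0],
    [0,0,0,0.1,0,0,0],
    [0,0,0,0.05,0,0,0],
    [0,0,0,0,0,0,0],
    [0,0,0,0,0,0,0],
  ],
)

```text
clock: 27.6
position: [608.0, -185.4, 127.3]
ee_rot: [-0.153, 0.988, -0.0, 0.0]
contact_force: [0.7, 3.7, 4.0]
gripper_width: 0.3
```

Call:
servo_tool(
  rows=[
    [0,0,0,0.05,0,0,0],
    [0,0,0,0.05,0,0,0],
    [0,0,0,0,0,0,0],
    [0,0,0,0,0,0,0],
  ],
)

```text
clock: 28.0
position: [608.0, -185.4, 127.1]
ee_rot: [-0.153, 0.988, -0.0, 0.001]
contact_force: [-0.3, 4.0, 6.9]
gripper_width: 0.5
```

Fully down: it stopped at 127.1 (6 mm below the 133 contact) with 6.9 N. Now I release and check.

Call:
servo_tool(
  rows=[
    [0,0,0,0,0,0,0],
    [0,0,0,-0.3,0,0,0],
    [0,0,0,-0.5,0,0,0],
    [0,0,0,-1,0,0,0],
    [0,0,0,-2.5,0,0,0],
    [0,0,0,-3.5,0,0,0],
    [0,-4,3,0,0,0,0],
    [0,-4,3,0,0,0,0],
    [0,-1,3,0,0,0,0],
    [0,0,0,0,0,0,0],
    [0,0,0,0,0,0,0],
  ],
)

```text
clock: 29.1
position: [665.5, -72.3, 203.5]
ee_rot: [-0.154, 0.988, -0.0, -0.001]
contact_force: [0.7, -0.7, -0.2]
gripper_width: 0.1
```

```bash
python3 - <<'E'
from h import *
s=read_state();print(s['position'],s['contact_force'])
shot('wrist','w8'); a=cv2.imread('pics/w8.png'); shot('scene','s8'); b=cv2.imread('pics/s8.png')
cv2.imwrite('pics/f.png',np.hstack([cv2.resize(a[0:230,40:420],(495,300),interpolation=cv2.INTER_CUBIC),cv2.resize(b[130:350,80:300],(300,300))]))
E
```

```text
[665.53513007 -72.28953099 203.46782683] [ 0.66271119 -0.69170539 -0.17940211]
```

View pics/f.png

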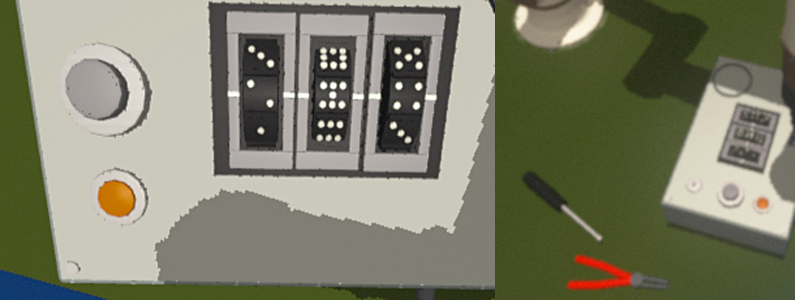

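Viewed picture 11. It reads 4, 7, 2 on the marks, with the key up and the ring, tools and lamp in place.

```bash
python3 -c "
from bench import *
print(job_done())"
```

```text
the job is handed in; nothing more can be done
None
```

The counter is set to 472 and handed in, at about 29 s of the 72 s. I turned hundreds from 3 to 4, tens from 6 to 7 and units from 3 to 2, then pressed the load key and let it come up.

- **Last picture:** the digits read 4, 7, 2 on their marks and the key is up. The tip was clear, with no contact force. The ring, screwdriver and pliers look where they were. The pistons and the pin were out of that frame, so I did not check them at the end.
- **Load key:** it stopped after about 6 mm with 6.9 N on it, against 5 N for fully down. The lamp looked the same before and after, so the press is judged from travel and force only.
- **Retries:** hundreds and units each needed a second stroke. The first hundreds stroke stopped short of half a step and the first units stroke slipped over the rib. A second units approach also rode up on the rib, and I backed it off before the stroke that worked.
- **Forces:** the highest single reading on a wheel was 5.4 N. On the key it was about 8 N, including an unexplained sideways 4 N. Forces are only read at the end of each move, so short peaks in between were not seen.

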